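# Shut the chute gate and sweep the order in

### The job

The tote has been rolled away from the dispatch chute, so first push the hand lever of the chute's stop gate away from the counter until the gate is fully shut. Then sweep the three small taped cartons along the counter and over its end into the chute with the fingers, so that they lie in it behind the shut gate. Only push: do not pick up or lift anything, and leave everything else on the counter where it stands.

Things in the scene. Friction and masses are not known exactly. Their poses are not given: they have to be found in the camera images.
- chute: Polished steel gravity chute, fixed, hung on the straight end edge of the counter (its top is z = 0). Origin: the middle of that edge, on the counter top. x runs along the edge, y back over the counter (downhill is -y), z up. Floor 300 mm wide (x -150 to +150 mm), flush with the counter at the edge, falling at 27 degrees for 260 mm (232 mm level), slippery. Its place along the edge varies.
- chute_mouth (a point): Middle of the chute's infeed mouth on the counter, 42 mm back from the edge: here the steel flares at either side, 40 mm high, stand 370 mm apart, closing to 300 mm at the edge. The chute's side walls beyond are 50 mm high, square to its floor. Axes as the chute's.
- gate (a joint): Angle of the hinged stop gate at the chute's lower mouth, rad: 0 = fully shut (leaf square across the chute, against its stop), up to 1.35 = open. It starts open, 1.0 to 1.3. A stiff friction hinge: it stays where it is left and takes about 4 to 6 N at the lever's bar.
- gate_hinge (a point): Middle of the gate's hinge rod, which runs along the chute's x axis over the wall tops at the lower mouth (fixed).
- gate_bar (a point): Centre of the black rubber T bar (18 mm thick, 80 mm long along the chute's x) on the gate's hand lever, a 22 mm wide steel strap, 120 mm above the hinge rod. Pushed away from the counter (chute -y) it swings over in an arc: at gate angle q the lever leans (q - 0.35) rad from vertical towards the counter, so shut it leans 0.35 rad away from the counter.
- carton_wide: Small flat carton, 95 x 55 x 25 mm high. Plain brown kraft, a paper tape strip along its top; loose, lies flat on the counter, 60 to 170 g. Origin: centre of the underside; x along its first-named side, z up. One of the three to sweep.
- carton_square: Small carton, 70 x 65 x 35 mm high. Plain brown kraft, a paper tape strip along its top; loose, lies flat on the counter, 60 to 170 g. Origin: centre of the underside; x along its first-named side, z up. One of the three to sweep.
- carton_slim: Small slim carton, 100 x 45 x 30 mm high. Plain brown kraft, a paper tape strip along its top; loose, lies flat on the counter, 60 to 170 g. Origin: centre of the underside; x along its first-named side, z up. One of the three to sweep.
- door_knob: Faceted glass door knob, 50 mm wide and 50 mm high, standing on its brass rosette among the cartons. Origin under its centre. Leave it where it stands.
- tea_infuser: Stainless steel tea infuser, a ribbed cup with a lid, 54 mm wide and 53 mm high, standing among the cartons. Origin under its centre. Leave it where it stands.
- trivet: Black cast-iron trivet, 168 mm across, 24 mm high. Origin under its centre. Leave it where it stands.
- rubber_ball_center (a point): Centre of the red rubber ball, 55 mm across, that rests in the middle of the trivet, its top 68 mm above the counter. Leave it where it stands.
- tape_roll: Roll of packing tape lying flat, 100 mm across, 48 mm high. Origin under its centre. Leave it where it stands. (The big open shipping box, the scanner and the other equipment are fixed and stand farther left.)
Things that resemble listed ones, but are neither listed nor needed, are in the scene too. What is shaped like the carton_slim but pink is not meant.

How it is judged:
On the way:
1. the stop gate is pushed fully shut while all three cartons still lie on the counter (value of joint gate below 0.08 rad and height (world z) of each of carton_wide, carton_square, carton_slim above -0.005 m), for 0.2 s.
At the end, for the whole second after the job is handed in: The gate is shut (within 0.2 rad, after the cartons have run against it); all three cartons lie still in the chute between its walls, behind the gate, each with its centre at least 35 mm past the counter's end; everything else is within 25 mm (the ball 30 mm) of where it stood (value of joint gate below 0.2 rad and x of carton_wide in the frame of chute between -0.15 and 0.15 m and y of carton_wide in the frame of chute between -0.24 and -0.035 m and z of carton_wide in the frame of chute between -0.15 and -0.008 m and linear speed of each of carton_wide, carton_square, carton_slim below 0.03 m/s and x of carton_square in the frame of chute between -0.15 and 0.15 m and y of carton_square in the frame of chute between -0.24 and -0.035 m and z of carton_square in the frame of chute between -0.15 and -0.008 m and x of carton_slim in the frame of chute between -0.15 and 0.15 m and y of carton_slim in the frame of chute between -0.24 and -0.035 m and z of carton_slim in the frame of chute between -0.15 and -0.008 m and distance of each of door_knob, tea_infuser, trivet, tape_roll from where it was at the start of the episode below 0.025 m and distance of rubber_ball_center from where it was at the start of the episode below 0.03 m); the robot touches nothing.
It fails at once if a carton is lifted more than 20 mm off the counter (height (world z) of any of carton_wide, carton_square, carton_slim above 0.02 m).
It fails at once if a carton runs out past the gate (y of any of carton_wide, carton_square, carton_slim in the frame of chute below -0.27 m).
It fails at once if something else on the counter is moved or knocked over (distance of any of door_knob, tea_infuser, trivet, tape_roll from where it was at the start of the episode above 0.025 m or distance of rubber_ball_center from where it was at the start of the episode above 0.03 m or angle between any of door_knob, tea_infuser's own z axis and vertical above 0.4 rad).
It also fails if it takes over 69 s, if anything falls off the work surface, if the arm or the gripper's body presses on something with over 40 N, if the wrist force passes 120 N, or if a joint passes its speed limit or range.

### The arm

A 6-joint arm with a two-finger parallel gripper is mounted at the origin on the work surface. World frame = base frame: x ahead of the robot, y to its left, z up, the work surface at z = 0. Lengths are in m, angles in rad, forces in N, time in s.
With the tool pointing down it reaches from about 0.275 to 0.875 m from the base axis. Payload 12.5 kg.
Tool frame: the origin (TCP) lies between the finger pads; the fingertips stand 11 mm ahead of it and the grasp point (between the pads) lies 8 mm behind it; z points along the fingers, x is the direction in which the jaws open and shut, and the axes are right-handed (so a half turn about z gives the same grasp; the last joint's range is limited). The gripper opens to 85 mm and grips with 20 to 120 N. Pads are 22 mm wide; open, the fingers measure 114 mm over their backs; the gripper's body (76 mm by 85 mm) begins 54 mm behind the grasp point. The pads swing forward as they close: fully open they stand 13 mm farther back than shut.
Start: joints at [1.204, 0.351, 1.652, -0, 1.139, -0.085], TCP at [0.153, 0.528, 0.242] pointing down, gripper open.
Joint ranges: [-2.75, 2.75], [-0.79, 2.1], [0.01, 2.65], [-1.57, 4.71], [0.07, 3.14], [-2.87, 2.87]. Speed limits (rad/s): [2.22, 2.22, 2.79, 3.14, 3.14, 3.14].

### API

Orientations are given as a rotation vector (axis times angle).
In Python, from rig import manip gives the robot as it stands. The module is installed in compiled form; this text tells all that it offers.
- The arm moves only by the tool servo_tool, never from a script. Its argument "targets" is a list that holds one entry, the list of rows, each a list of 7 numbers: the opening, from -1 (shut) to 1 (fully open), then the shift along the tool's x, y, z in mm, then the turn, a rotation vector about the tool's x, y, z in rad. A call has 1 to 20 rows; each row shifts and turns the commanded pose from where the row before left it, along the tool's axes as they then stand; what a row does not reach is not made up. A row lasts 1/10 s, in which the tool goes at most 50 mm and 8.59 degrees, less where a joint would pass 70% of its speed; a pose out of reach is approached as far as the arm can. A call with a gripper value outside its range is refused whole. The fingers move at their own pace and stop on an object; the grip force is fixed at half the most. Time passes only in rows, so rows that do not move let the fingers close. It gives the time, the measured TCP pose, the force and the opening at its end, in the units of the state.
- manip.read_state(): the state, without advancing time (a new reading comes with each control period).
- manip.snapshot(name): name is "scene" or "top"; returns the picture (480x640x3 uint8, red, green, blue); there is no depth.
- manip.calibration(name): a dict with "fx", "fy", "cx", "cy" (pixels), "extrinsics" (4x4, takes a point from camera to world coordinates). Camera axes: x right, y down, z forward; pixel columns grow to the right and rows downward; lengths in m; the calibration is good to about 2 mm. A picture is of the moment at which its call begins. calibration takes no time and is no camera call.
- manip.hand_in(): hands the job in, once; it reports no verdict.
Trained networks look in the newest picture that a camera, given by its name, has taken for a name from the list of things; names that differ only in an ending like _2 or _b are one class to them, and where a whole thing is asked for, a point or a joint stands for the part that bears it (a point fixed in the world has none). Each returns a list of dicts, best first, with "conf" (0 to 1); they miss things now and then, are a little off and sometimes report something else, mostly with a low value. They report only what shows in the picture. A call takes as long as a camera call. They do not tell look-alikes from the thing itself.
- manip.search_frame(camera, name): "rect" ([centre column, centre row, width, height] as shares, 0 to 1, of the picture: columns of its width, rows of its height, round what is visible of it).
The state is a dict: "t": time; "joint_pos": joint angles; "dq": joint speeds; "joint_torque": joint torques, N m; "tcp_pos": TCP position; "ee_rot": TCP orientation; "contact_force": force on the tool from outside, world axes, zero at the start; "torque": the same for the moment, N m; "gripper_width": finger opening in m.
Only numpy, scipy, OpenCV 4.12 (cv2) and the standard library are available. Lean on these libraries where they do the work, as an engineer would, in place of code of your own. Each camera call takes 0.05 s, during which the arm holds its last target. There are 200 camera calls.

## Working session

There is one attempt and no reset: what is moved stays moved. The work goes in short steps, Python scripts to look and compute and a tool call to move; the robot and the scene stay as the last step left them, time stands still between calls to the robot, and variables do not carry over. Pictures are saved under pics/ and viewed, about 8 in all and at most 12, crops included, and the job is handed in when it is done.

Besides the shell and the picture viewer there is one more tool, called after "Call:" as name(argument=value, ...), one argument or row to a line, values as JSON. servo_tool: Moves the arm, as the interface text tells. Its arguments: {"type":"object","properties":{"targets":{"type":"array"}},"required":["targets"]}

```bash
mkdir -p pics
python3 - <<'E'
from rig import manip
import cv2
for n in("top","scene"):
    im=manip.snapshot(n);cv2.imwrite(f"pics/{n}0.png",im[:,:,::-1])
    c=manip.calibration(n);print(n,c)
    for k in["carton_wide","carton_square","carton_slim","door_knob","tea_infuser","trivet","tape_roll","gate_bar","chute"]:
        for d in manip.search_frame(n,k)[:4]:
            r=d["rect"];print(k,round(d["conf"],2),[round(r[0]*640),round(r[1]*480),round(r[2]*640),round(r[3]*480)])
print(manip.read_state())
E
```

```text
top {'fx': 470.9670459719806, 'fy': 470.9670459719806, 'cx': 323.97169399506583, 'cy': 239.40279702424385, 'extrinsics': array([[ 0.02676277, -0.99644497,  0.07988227,  0.42284907],
       [-0.99959974, -0.02740925, -0.00700725,  0.01290961],
       [ 0.00917185, -0.07966276, -0.99677968,  1.229898  ],
       [ 0.        ,  0.        ,  0.        ,  1.        ]])}
carton_wide 0.84 [238, 271, 25, 38]
carton_square 0.63 [280, 199, 26, 32]
carton_slim 0.96 [301, 146, 27, 42]
carton_slim 0.88 [238, 327, 41, 39]
carton_slim 0.74 [240, 160, 28, 40]
carton_slim 0.69 [319, 270, 27, 43]
door_knob 0.67 [248, 238, 22, 20]
door_knob 0.48 [281, 199, 26, 34]
tea_infuser 0.57 [301, 234, 21, 19]
trivet 0.91 [187, 217, 63, 69]
tape_roll 0.93 [163, 274, 46, 44]
gate_bar 0.67 [452, 248, 40, 137]
chute 0.96 [415, 240, 111, 144]
chute 0.5 [239, 273, 24, 41]
scene {'fx': 576.9429889911747, 'fy': 576.9429889911747, 'cx': 335.6647486079044, 'cy': 237.9868273852365, 'extrinsics': array([[ 0.87113679,  0.28131652, -0.40246951,  1.08834118],
       [ 0.49099156, -0.48746199,  0.72201668, -1.01233039],
       [
[... 490 characters left out ...]
 36, 26]
gate_bar 0.78 [249, 362, 144, 120]
{'t': 1.0, 'joint_pos': array([ 1.20438692e+00,  3.50687947e-01,  1.65180809e+00, -2.03759556e-05,
        1.13907553e+00, -8.45763482e-02]), 'dq': array([-0.00234229, -0.00042516, -0.00044879,  0.00036201, -0.0001332 ,
        0.0013094 ]), 'joint_torque': array([ 4.83764925e-04, -5.06040037e+01, -2.91637391e+01, -7.92261403e-05,
        7.62267900e-04, -7.44758410e-06]), 'tcp_pos': array([0.15292746, 0.52829926, 0.24229308]), 'ee_rot': array([2.51141304e+00, 1.88742703e+00, 4.34924871e-05]), 'contact_force': array([-0.43343802, -0.05040579, -0.24148009]), 'torque': array([0.06148428, 0.0469826 , 0.03079732]), 'gripper_width': 0.08519139506004696}
```

Run:
```python
import cv2
im=cv2.imread("pics/top0.png");cv2.imwrite("pics/a.png",cv2.resize(im[110:370,130:510],None,fx=2.1,fy=2.1,interpolation=cv2.INTER_CUBIC))
im=cv2.imread("pics/scene0.png");cv2.imwrite("pics/b.png",cv2.resize(im[140:460,150:500],None,fx=1.85,fy=1.85,interpolation=cv2.INTER_CUBIC))
```

```text
(no output)
```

View pics/a.png

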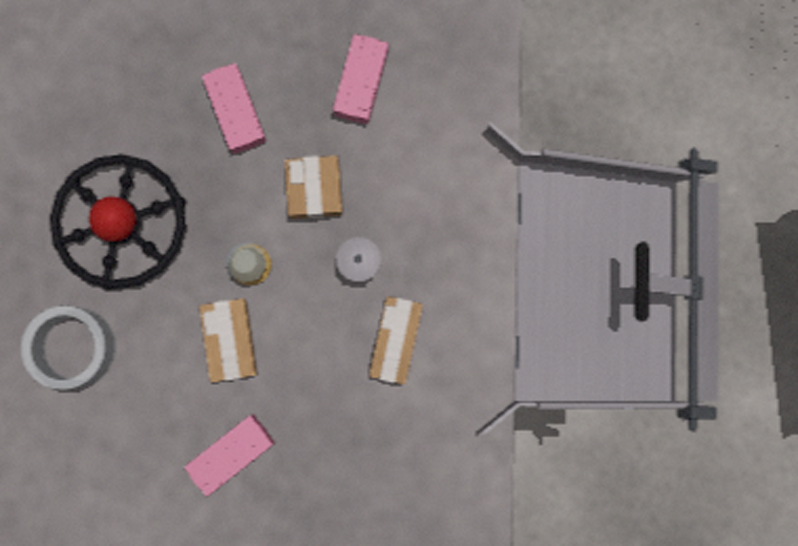

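View pics/b.png

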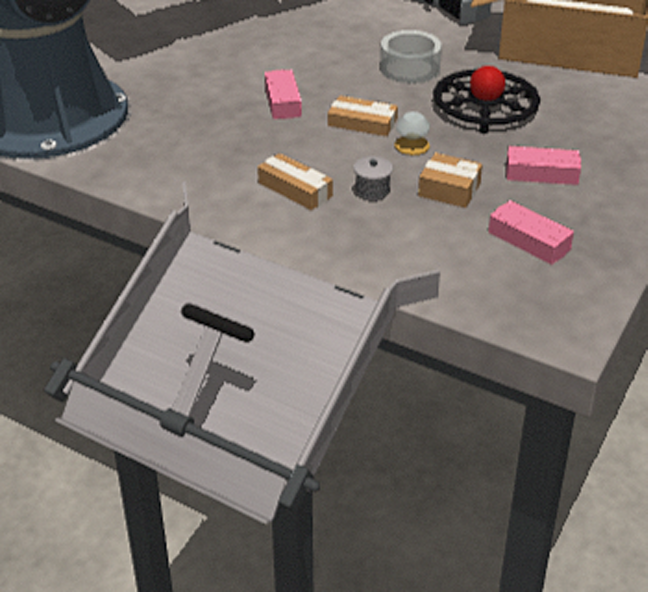

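```bash
cat > h.py <<'E'
import numpy as np
from rig import manip
def w(px,z,cam="top"):
    c=manip.calibration(cam);T=c["extrinsics"]
    d=T[:3,:3]@[(px[0]-c["cx"])/c["fx"],(px[1]-c["cy"])/c["fy"],1]
    return T[:3,3]+d*(z-T[2,3])/d[2]
def a(p): return (130+p[0]/2.1-.25,110+p[1]/2.1-.25)
E
python3 - <<'E'
from h import *
for n,p,z in [("edgeL",(520,153),0),("edgeR",(517,404),0),("edge far",(522,10),0),("edge near",(514,530),0),("flareL",(488,126),.04),("flareR",(479,433),.04),
("hingeL",(694,155),-.07),("hingeR",(693,425),-.07),("strap at hinge",(692,287),-.065),("bar0",(642,243),.012),("bar1",(642,320),.012),("bar",(642,281),.012),
("wide c",(228,339),.02),("w1",(201,304),.025),("w2",(244,299),.025),("w3",(255,374),.025),("w4",(211,380),.025),
("sq1",(286,159),.035),("sq2",(338,154),.035),("sq3",(341,211),.035),("sq4",(288,217),.035),
("sl1",(391,298),.03),("sl2",(421,302),.03),("sl3",(403,381),.03),("sl4",(371,376),.03),
("knob",(252,265),.02),("infuser",(358,261),.05),("trivet",(118,221),.02),("pinkA",(360,79),.03),("pinkB",(234,108),.03),("pinkC",(230,456),.03)]:
    print(n,(w(a(p),z)[:2]*1000).round())
E
```

```text
edgeL [ 676. -133.]
edgeR [ 362. -135.]
edge far [ 861. -132.]
edge near [ 209. -134.]
flareL [700. -89.]
flareR [328. -85.]
hingeL [ 694. -374.]
hingeR [ 337. -374.]
strap at hinge [ 517. -370.]
bar0 [ 565. -285.]
bar1 [ 469. -286.]
bar [ 518. -286.]
wide c [432. 221.]
w1 [474. 255.]
w2 [481. 203.]
w3 [391. 186.]
w4 [382. 239.]
sq1 [653. 157.]
sq2 [661.  94.]
sq3 [591.  88.]
sq4 [582. 152.]
sl1 [487.  24.]
sl2 [483. -12.]
sl3 [387.   7.]
sl4 [392.  46.]
knob [523. 196.]
infuser [529.  65.]
trivet [573. 362.]
pinkA [757.  70.]
pinkB [716. 224.]
pinkC [293. 211.]
```

Call:
servo_tool(
  targets=[
    [[-1,0,0,0,0,0,0.1434],[-1,0,0,0,0,0,0.1434],[-1,0,0,0,0,0,0.1434],[-1,0,0,0,0,0,0.1434],[-1,0,0,0,0,0,0.1434],[-1,0,0,0,0,0,0.1434],[-1,0,0,0,0,0,0.1434],[-1,0,0,0,0,0,0.1434],[-1,0,0,0,0,0,0.1434],[-1,0,0,0,0,0,0]],
  ],
)

```text
t: 2.0
tcp_pos: [0.1529, 0.5283, 0.2423]
ee_rot: [-3.142, 0.006, 0.0]
contact_force: [0.1, -0.4, -0.2]
gripper_width: 0.0003
```

Call:
servo_tool(
  targets=[
    [[-1,19.2,40.7,0,0,0,0],[-1,19.2,40.7,0,0,0,0],[-1,19.2,40.7,0,0,0,0],[-1,19.2,40.7,0,0,0,0],[-1,19.2,40.7,0,0,0,0],[-1,19.2,40.7,0,0,0,0],[-1,19.2,40.7,0,0,0,0],[-1,19.2,40.7,0,0,0,0],[-1,19.2,40.7,0,0,0,0],[-1,19.2,40.7,0,0,0,0],[-1,19.2,40.7,0,0,0,0],[-1,19.2,40.7,0,0,0,0],[-1,19.2,40.7,0,0,0,0],[-1,19.2,40.7,0,0,0,0],[-1,19.2,40.7,0,0,0,0],[-1,19.2,40.7,0,0,0,0],[-1,19.2,40.7,0,0,0,0],[-1,19.2,40.7,0,0,0,0],[-1,19.2,40.7,0,0,0,0],[-1,0,0,0,0,0,0]],
  ],
)

```text
t: 4.0
tcp_pos: [0.5176, -0.2496, 0.2417]
ee_rot: [3.141, 0.0, 0.001]
contact_force: [-0.5, 0.4, -0.3]
gripper_width: 0.0003
```

Call:
servo_tool(
  targets=[
    [[-1,0,0,38,0,0,0],[-1,0,0,38,0,0,0],[-1,0,0,38,0,0,0],[-1,0,0,38,0,0,0],[-1,0,0,38,0,0,0],[-1,0,0,20,0,0,0],[-1,0,0,16,0,0,0],[-1,0,0,5,0,0,0],[-1,0,0,0,0,0,0],[-1,0,0,0,0,0,0]],
  ],
)

```text
t: 5.0
tcp_pos: [0.5171, -0.2458, 0.0124]
ee_rot: [3.141, -0.001, 0.002]
contact_force: [-0.1, 0.8, 0.4]
gripper_width: 0.0002
```

Run:
```python
from h import *
import cv2
print(manip.read_state()["tcp_pos"])
im=manip.snapshot("scene");cv2.imwrite("pics/c.png",cv2.resize(im[200:460,150:400,::-1],None,fx=2.3,fy=2.3,interpolation=cv2.INTER_CUBIC))
```

```text
[ 0.51706131 -0.24584609  0.01237543]
```

View pics/c.png

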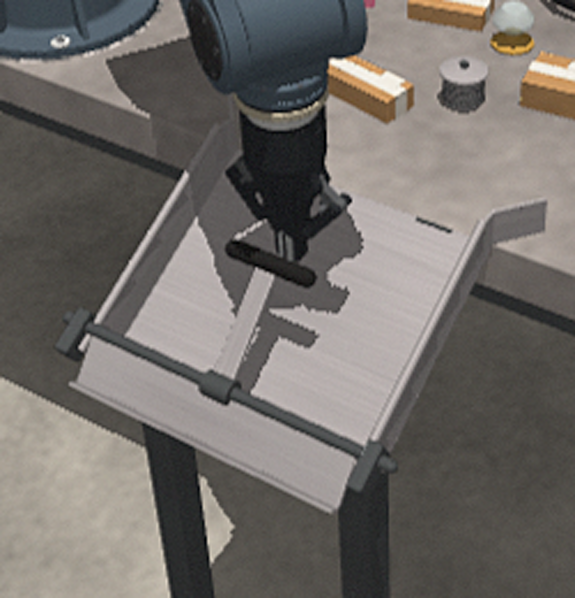

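Call:
servo_tool(
  targets=[
    [[-1,0,9,-4,0,0,0],[-1,0,9,-4,0,0,0],[-1,0,9,-4,0,0,0],[-1,0,9,-4,0,0,0],[-1,0,9,-4,0,0,0],[-1,0,9,-4,0,0,0],[-1,0,9,-2,0,0,0],[-1,0,9,-2,0,0,0],[-1,0,9,-2,0,0,0],[-1,0,9,-2,0,0,0],[-1,0,9,-2,0,0,0],[-1,0,9,-2,0,0,0],[-1,0,6,0,0,0,0],[-1,0,6,0,0,0,0],[-1,0,6,0.7,0,0,0],[-1,0,6,0.7,0,0,0],[-1,0,3,0.7,0,0,0],[-1,0,0,0,0,0,0]],
  ],
)

```text
t: 6.85
tcp_pos: [0.5162, -0.3812, 0.0451]
ee_rot: [3.141, -0.003, 0.0]
contact_force: [-0.8, 0.6, 0.4]
gripper_width: 0.0003
```

Call:
servo_tool(
  targets=[
    [[-1,0,3,0.5,0,0,0],[-1,0,3,0.5,0,0,0],[-1,0,2,0.5,0,0,0],[-1,0,2,0.5,0,0,0],[-1,0,2,0,0,0,0]],
  ],
)

```text
t: 7.35
tcp_pos: [0.5162, -0.3889, 0.043]
ee_rot: [-3.134, 0.003, 0.004]
contact_force: [1.0, 33.3, 13.8]
gripper_width: -0.0001
```

Call:
servo_tool(
  targets=[
    [[-1,0,-8,-2,0,0,0],[-1,0,-12,-30,0,0,0],[-1,0,-30,-35,0,0,0],[0.18,-6,-40,-28,0,0,0],[0.18,-10,-44,0,0,0,0],[0.18,-10,-44,0,0,0,0],[0.18,-10,-44,0,0,0,0],[0.18,-10,-44,0,0,0,0],[0.18,-10,-44,0,0,0,0],[0.18,-10,-44,0,0,0,0],[0.18,-10,-44,0,0,0,0],[0.18,-8,-38,0,0,0,0],[0.18,0,-20,0,0,0,0],[0.18,0,0,0,0,0,0]],
  ],
)

```text
t: 8.75
tcp_pos: [0.4335, 0.0653, 0.1387]
ee_rot: [3.141, 0.002, 0.004]
contact_force: [-0.1, -0.8, 0.0]
gripper_width: 0.0504
```

Run:
```python
from h import *
import cv2
s=manip.read_state();print(s["tcp_pos"],s["ee_rot"],s["gripper_width"],s["contact_force"])
im=manip.snapshot("top");cv2.imwrite("pics/d.png",cv2.resize(im[110:370,130:510,::-1],None,fx=2.1,fy=2.1,interpolation=cv2.INTER_CUBIC))
```

```text
[0.43352299 0.06525299 0.13873503] [3.14148074e+00 2.37181203e-03 3.83579494e-03] 0.05044071162495659 [-0.14425688 -0.82534716  0.00355602]
```

View pics/d.png

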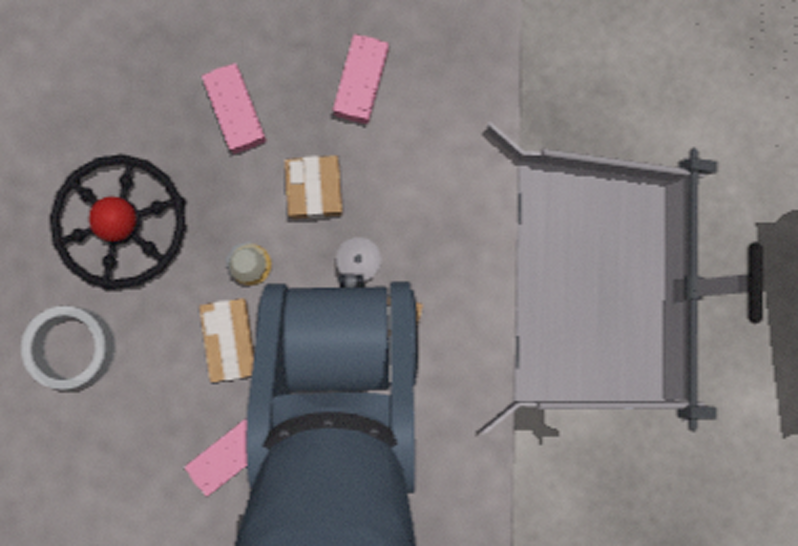

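Call:
servo_tool(
  targets=[
    [[0.18,0,-5,30,0,0,0],[0.18,0,0,40,0,0,0],[0.18,0,0,35,0,0,0],[0.18,0,0,15,0,0,0],[0.18,0,0,5,0,0,0],[0.18,0,0,0,0,0,0]],
  ],
)

```text
t: 9.4
tcp_pos: [0.4333, 0.0678, 0.0131]
ee_rot: [3.141, -0.004, -0.0]
contact_force: [0.6, -0.5, 1.2]
gripper_width: 0.0505
```

Call:
servo_tool(
  targets=[
    [[0.18,0,8,0,0,0,0],[0.18,0,8,0,0,0,0],[0.18,0,8,0,0,0,0],[0.18,0,8,0,0,0,0],[0.18,0,12,0,0,0,0],[0.18,0,12,0,0,0,0],[0.18,0,12,0,0,0,0],[0.18,0,12,0,0,0,0],[0.18,1,12,0,0,0,0],[0.18,1,12,0,0,0,0],[0.18,1,12,0,0,0,0],[0.18,1,12,0,0,0,0],[0.18,1,12,0,0,0,0],[0.18,1,12,0,0,0,0],[0.18,1,10,0,0,0,0],[0.18,1,8,0,0,0,0],[0.18,1,7,0,0,0,0],[0.18,1,6,0,0,0,0],[0.18,1,6,0,0,0,0],[0.18,0,6,0,0,0,0]],
  ],
)

```text
t: 11.4
tcp_pos: [0.4438, -0.1268, 0.0132]
ee_rot: [3.142, -0.002, 0.0]
contact_force: [-0.2, 0.5, -0.2]
gripper_width: 0.0505
```

Call:
servo_tool(
  targets=[
    [[0.18,0,6,0,0,0,0],[0.18,0,6,0,0,0,0],[0.18,0,6,0,0,0,0],[0.18,0,6,0,0,0,0],[0.18,0,0,0,0,0,0]],
  ],
)

```text
t: 11.9
tcp_pos: [0.4437, -0.1512, 0.0132]
ee_rot: [3.141, -0.003, 0.0]
contact_force: [-0.1, -0.2, -0.2]
gripper_width: 0.0502
```

```bash
cat >> h.py <<'E'
def shot(f,cam="top",box=(110,370,130,510),s=2.1):
    import cv2
    r0,r1,c0,c1=box
    im=manip.snapshot(cam);cv2.imwrite(f"pics/{f}.png",cv2.resize(im[r0:r1,c0:c1,::-1],None,fx=s,fy=s,interpolation=cv2.INTER_CUBIC))
    s=manip.read_state();print(s["t"],s["tcp_pos"],s["ee_rot"],s["contact_force"])
E
python3 -c "
from h import *
shot('e','scene',(140,460,150,500),1.85)"
```

```text
11.95 [ 0.44361046 -0.15076161  0.01317736] [ 3.14156236e+00 -3.33904159e-03  6.66046534e-05] [-0.01030983 -0.66184827 -0.07776619]
```

View pics/e.png

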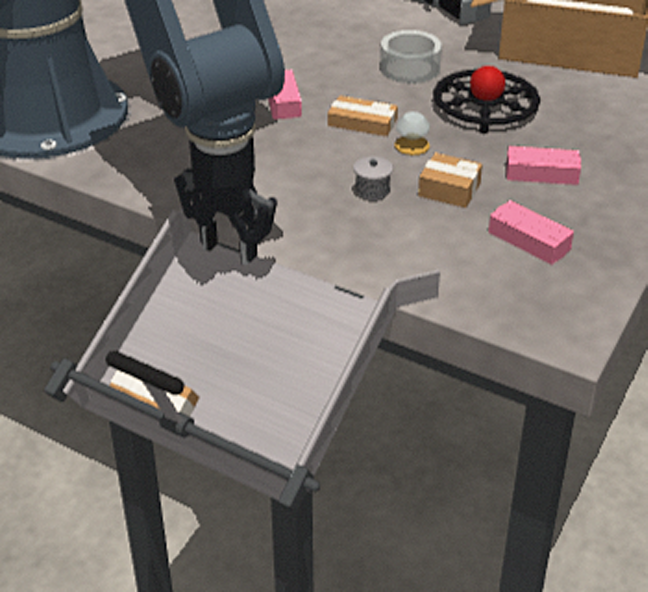

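Call:
servo_tool(
  targets=[
    [[0.18,0,0,-30,0,0,0],[0.18,0,-10,-40,0,0,0],[0.18,-2,-30,-36,0,0,0],[0.18,-2,-44,-10,0,0,0],[0.18,-2,-44,0,0,0,0],[0.18,-2,-44,0,0,0,0],[0.18,-2,-44,0,0,0,0],[0.18,-2,-44,0,0,0,0],[0.18,-2,-44,0,0,0,0],[0.18,-2,-44,0,0,0,0],[0.18,0,-40,0,0,0,0],[0.18,0,-30,0,0,0,0],[0.18,0,-11,0,0,0,0],[0.18,0,0,0,0,0,0],[0.18,0,0,20,0,0,0]],
  ],
)

```text
t: 13.45
tcp_pos: [0.4293, 0.2783, 0.1106]
ee_rot: [-3.14, 0.002, -0.005]
contact_force: [0.3, -0.2, -0.9]
gripper_width: 0.0504
```

Call:
servo_tool(
  targets=[
    [[0.18,0,0,40,0,0,0],[0.18,0,0,35,0,0,0],[0.18,0,0,15,0,0,0],[0.18,0,0,6,0,0,0],[0.18,0,4,0,0,0,0],[0.18,0,8,0,0,0,0],[0.18,0,8,0,0,0,0],[0.18,0,8,0,0,0,0],[0.18,-0.5,10,0,0,0,0],[0.18,-0.5,10,0,0,0,0],[0.18,-0.5,10,0,0,0,0],[0.18,-0.5,12,0,0,0,0],[0.18,0,12,0,0,0,0],[0.18,0,12,0,0,0,0],[0.18,0,12,0,0,0,0],[0.18,0,12,0,0,0,0]],
  ],
)

```text
t: 15.05
tcp_pos: [0.4261, 0.1595, 0.0132]
ee_rot: [3.142, -0.003, -0.0]
contact_force: [0.3, 1.8, 0.9]
gripper_width: 0.0504
```

```bash
python3 -c "
from h import *
shot('f','scene',(140,460,150,500),1.85)"
```

```text
15.1 [0.42583638 0.15835243 0.01305077] [ 3.14116515e+00 -3.34729856e-03 -1.23430209e-03] [-0.81540131  0.34945453 -0.61245842]
```

View pics/f.png

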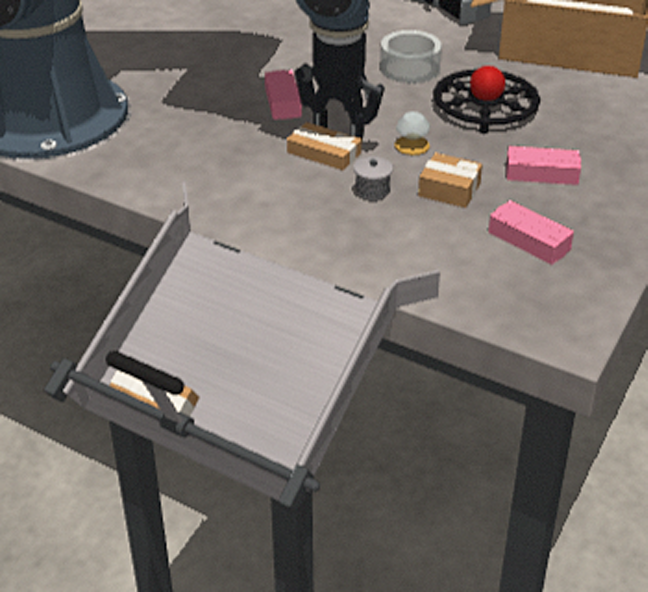

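Call:
servo_tool(
  targets=[
    [[0.18,0,10,0,0,0,0],[0.18,0,12,0,0,0,0],[0.18,0,12,0,0,0,0],[0.18,0,12,0,0,0,0],[0.18,0,12,0,0,0,0],[0.18,0,12,0,0,0,0],[0.18,0,12,0,0,0,0],[0.18,0,12,0,0,0,0],[0.18,0,12,0,0,0,0],[0.18,0,12,0,0,0,0],[0.18,0,12,0,0,0,0],[0.18,0,12,0,0,0,0],[0.18,1,12,0,0,0,0],[0.18,1,12,0,0,0,0],[0.18,1,12,0,0,0,0],[0.18,1,12,0,0,0,0],[0.18,1,12,0,0,0,0],[0.18,1,12,0,0,0,0],[0.18,1,12,0,0,0,0],[0.18,1,10,0,0,0,0]],
  ],
)

```text
t: 17.1
tcp_pos: [0.4338, -0.0765, 0.0132]
ee_rot: [3.142, -0.003, 0.0]
contact_force: [-0.3, 1.2, 0.9]
gripper_width: 0.0504
```

Call:
servo_tool(
  targets=[
    [[0.18,1,8,0,0,0,0],[0.18,1,7,0,0,0,0],[0.18,0,6,0,0,0,0],[0.18,0,6,0,0,0,0],[0.18,0,6,0,0,0,0],[0.18,0,6,0,0,0,0],[0.18,0,6,0,0,0,0],[0.18,0,6,0,0,0,0],[0.18,0,6,0,0,0,0],[0.18,0,6,0,0,0,0],[0.18,0,6,0,0,0,0],[0.18,0,6,0,0,0,0],[0.18,0,0,0,0,0,0]],
  ],
)

```text
t: 18.4
tcp_pos: [0.4357, -0.1512, 0.0132]
ee_rot: [3.141, -0.004, 0.0]
contact_force: [0.0, -0.3, 0.3]
gripper_width: 0.0508
```

Call:
servo_tool(
  targets=[
    [[0.18,0,0,-30,0,0,0],[0.18,0,-10,-40,0,0,0],[-0.06,10,-20,-40,0,0,0],[-0.06,20,-34,-16,0,0,0],[-0.06,22,-38,0,0,0,0],[-0.06,22,-38,0,0,0,0],[-0.06,22,-38,0,0,0,0],[-0.06,22,-38,0,0,0,0],[-0.06,22,-38,0,0,0,0],[-0.06,22,-36,0,0,0,0],[-0.06,16,-27,0,0,0,0],[-0.06,8,-12,0,0,0,0],[-0.06,0,0,0,0,0,0],[-0.06,0,0,0,0,0,0]],
  ],
)

```text
t: 19.8
tcp_pos: [0.6216, 0.178, 0.1388]
ee_rot: [3.141, -0.002, -0.001]
contact_force: [-0.5, 0.1, -0.7]
gripper_width: 0.0397
```

```bash
python3 -c "
from h import *
shot('g','top')"
```

```text
19.85 [0.62158715 0.17759096 0.13894624] [ 3.14130299e+00 -2.94680936e-03 -1.35426403e-03] [0.40798419 0.40704544 0.23257186]
```

View pics/g.png

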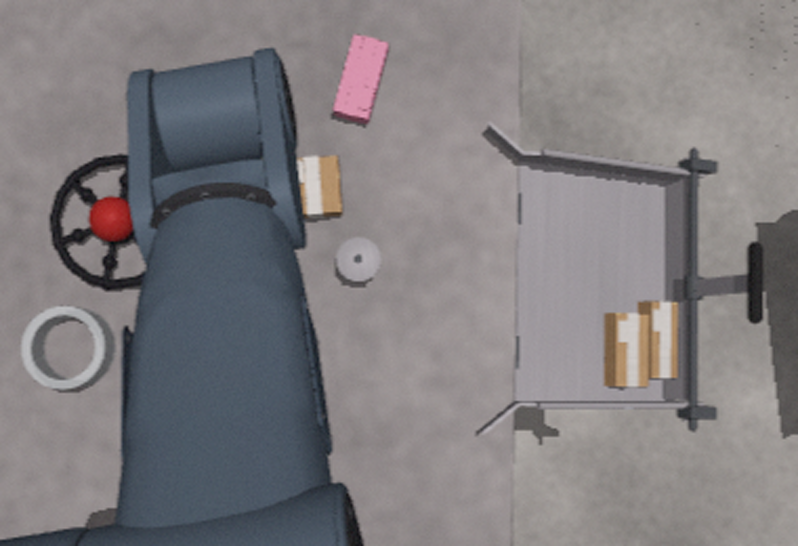

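Call:
servo_tool(
  targets=[
    [[-0.06,0,-1,35,0,0,0],[-0.06,0,0,40,0,0,0],[-0.06,0,0,30,0,0,0],[-0.06,0,0,15,0,0,0],[-0.06,0,0,6,0,0,0],[-0.06,0,5,0,0,0,0],[-0.06,0,6,0,0,0,0],[-0.06,0,8,0,0,0,0],[-0.06,0,8,0,0,0,0],[-0.06,0,10,0,0,0,0],[-0.06,0,12,0,0,0,0],[-0.06,0,12,0,0,0,0],[-0.06,0,12,0,0,0,0],[-0.06,0,12,0,0,0,0],[-0.06,0,12,0,0,0,0],[-0.06,0,12,0,0,0,0],[-0.06,0,12,0,0,0,0],[-0.06,-1,12,0,0,0,0],[-0.06,-1,12,0,0,0,0],[-0.06,-1,10,0,0,0,0]],
  ],
)

```text
t: 21.85
tcp_pos: [0.6188, 0.0231, 0.0132]
ee_rot: [3.142, -0.003, -0.0]
contact_force: [-0.7, 1.6, 1.0]
gripper_width: 0.0399
```

```bash
python3 -c "
from h import *
shot('h','scene',(140,460,150,500),1.85)"
```

```text
21.9 [0.61860766 0.02196875 0.01309049] [ 3.14121155e+00 -3.88956036e-03 -6.05250500e-04] [ 0.36034972 -0.85548826 -0.16412178]
```

View pics/h.png

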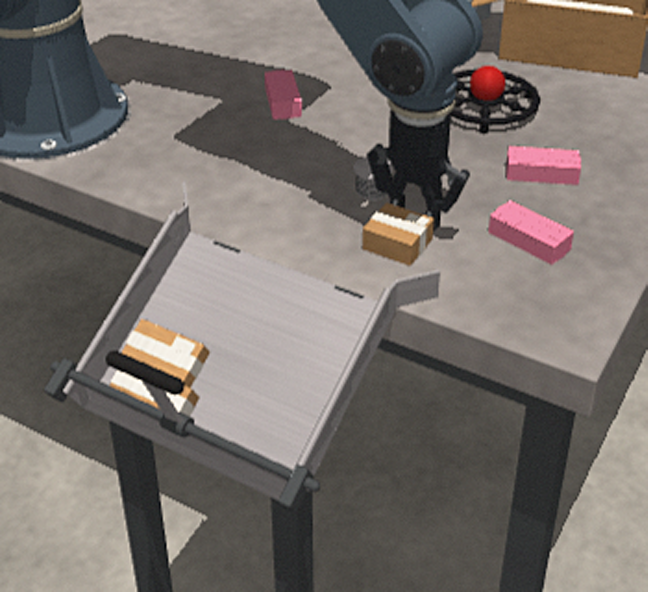

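Square is well between the fingers, inside the flares and the infuser is still standing. Push on, drifting slightly to -x.

Call:
servo_tool(
  targets=[
    [[-0.06,-1,10,0,0,0,0],[-0.06,-1,12,0,0,0,0],[-0.06,-1,12,0,0,0,0],[-0.06,-1,12,0,0,0,0],[-0.06,-1,12,0,0,0,0],[-0.06,-1,12,0,0,0,0],[-0.06,-1,12,0,0,0,0],[-0.06,-1,10,0,0,0,0],[-0.06,-1,8,0,0,0,0],[-0.06,-1,7,0,0,0,0],[-0.06,0,7,0,0,0,0],[-0.06,0,7,0,0,0,0],[-0.06,0,7,0,0,0,0],[-0.06,0,7,0,0,0,0],[-0.06,0,7,0,0,0,0],[-0.06,0,7,0,0,0,0],[-0.06,0,7,0,0,0,0],[-0.06,0,7,0,0,0,0],[-0.06,0,7,0,0,0,0],[-0.06,0,0,0,0,0,0]],
  ],
)

```text
t: 23.9
tcp_pos: [0.6086, -0.1467, 0.0132]
ee_rot: [3.141, -0.004, 0.0]
contact_force: [0.5, -0.3, -0.6]
gripper_width: 0.0401
```

Call:
servo_tool(
  targets=[
    [[-0.06,0,0,-30,0,0,0],[-0.06,0,-10,-40,0,0,0],[-0.06,0,-20,-50,0,0,0],[-0.06,0,-40,-20,0,0,0],[-0.06,0,-45,0,0,0,0],[-0.06,0,-40,0,0,0,0],[-0.06,0,-20,0,0,0,0],[-0.06,0,0,0,0,0,0],[-0.06,0,0,0,0,0,0]],
  ],
)

```text
t: 24.8
tcp_pos: [0.6089, 0.0279, 0.1496]
ee_rot: [3.141, -0.001, -0.0]
contact_force: [0.5, -0.6, -0.4]
gripper_width: 0.0401
```

```bash
python3 -c "
from h import *
shot('i','top')
print(w(a((755,281)),.043))"
```

```text
24.85 [0.60890482 0.02722483 0.14956765] [ 3.14138881e+00 -2.68646366e-03 -1.25299659e-04] [ 0.37188698 -0.3669713  -0.40262439]
[ 0.51892295 -0.41456257  0.043     ]
```

View pics/i.png

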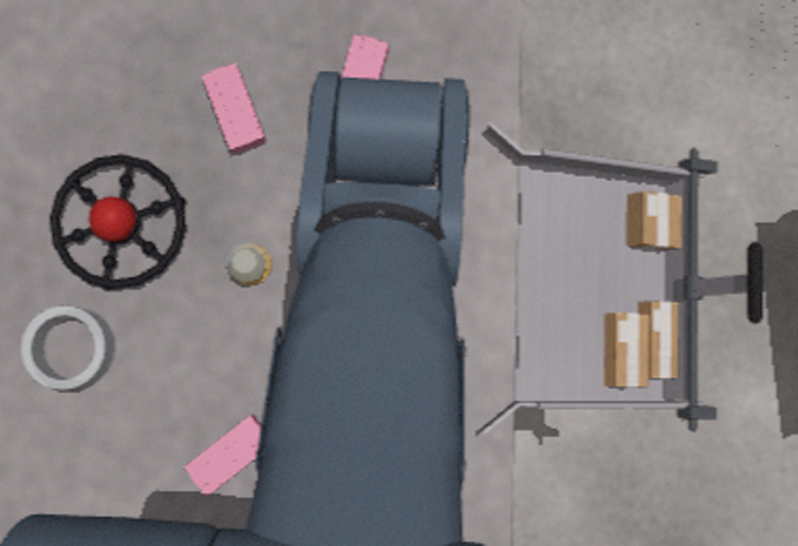

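```bash
python3 -c "
from h import *
print(w(a((664,340)),-.085)-[.518,-.134,0])
print(manip.hand_in())"
```

```text
[-0.07072155 -0.20521132 -0.085     ]
the job is handed in; nothing more can be done
None
```

I shut the gate, swept all three brown cartons into the chute, and handed the job in at about 25 s. I left the pink look-alikes alone.

- **Gate:** I pushed the lever until it met its stop at about 33 N. In the last top picture the bar is where it should be when shut (y ≈ -0.415 m), and it had not moved after the cartons ran in.
- **Cartons:** I swept the slim carton first, then the wide one, then the square one. The last top picture shows all three lying in the chute behind the gate. I measured only the slim one, which lies deepest: its centre is at about y = -0.205 m in the chute frame, inside the -0.24 m limit.
- **Other things:** The knob, trivet, ball and tape roll look unmoved in that same picture. The arm hid the tea infuser there. It was still standing in the last scene picture, partly hidden, but I did not measure its position.

The gripper was raised clear of everything at the end. No checks failed or disagreed.

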